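Find the blind-bored standoff with a probe pin and scrap it

ROBOT

A 6-joint arm with a two-finger parallel gripper is mounted at the origin on the work surface. World frame = base frame: x ahead of the robot, y to its left, z up, the work surface at z = 0. Lengths are in m, angles in rad, forces in N, time in s.
With the tool pointing down it reaches from about 0.35 to 0.775 m from the base axis. Payload 7.3 kg.
Tool frame: the origin (TCP) lies at the very end of the fingers, on their centre line; the grasp point (between the pads) lies 19 mm behind it (pinch_z is the distance from the TCP to the grasp point, in m); z points along the fingers, y is the line along which they close (so a half turn about z gives the same grasp; the last joint's range is limited). The gripper opens to 92 mm and grips with 3 to 60 N. Pads are 19 mm wide; open, the fingers measure 130 mm over their backs; the gripper's body (75 mm by 190 mm) begins 47 mm behind the grasp point.
Start: joints at [-1.467, 0.342, 1.524, -0, 1.275, -0.146], TCP at [0.13, -0.509, 0.227] pointing down, gripper open.
Joint ranges: [-2.53, 2.53], [-0.77, 2.02], [0.04, 2.7], [-1, 4.14], [0.28, 2.66], [-3.11, 3.11]. Speed limits (rad/s): [2.57, 2.57, 3.14, 3.14, 3.14, 3.14].

INTERFACE

Orientations are given as [roll, pitch, yaw] about the fixed x, y, z axes, in that order (R = Rz(yaw) Ry(pitch) Rx(roll)).
In Python, from cell import * gives the robot as it stands.
- The arm moves only by the tool arm_command, never from a script. Its arguments are lists of equal length, an entry for each row: "fingers": the gripper command: -1 is fully open, 1 is shut, values between are in proportion; "travel": the shift along the tool's x, y, z in m, a list of three; "dr": the turn, a rotation vector about the tool's x, y, z in degrees, a list of three. In form: {"fingers": [fingers, ...], "travel": [[x, y, z], ...], "dr": [[wx, wy, wz], ...]}. A call has 1 to 8 rows; each row is the pose to reach, as a shift and turn from the pose commanded when the call began, along the tool's axes at that moment; what a row does not reach only later rows make up. A row lasts 1/12 s, in which the tool goes at most 41.7 mm and 7.16 degrees, less where a joint would pass 70% of its speed; a pose out of reach is approached as far as the arm can. A call with a gripper value outside its range is refused whole. The fingers move at their own pace and stop on an object; "squeeze" is the grip in N (left out, the last holds). Time passes only in rows, so rows that repeat a pose let the fingers close. It gives the time, the measured TCP pose, the force, the opening and the grip force at its end, in the units of the state.
- observe(): the state, without advancing time (a new reading comes with each control period).
- read_camera(name): name is "side" or "top"; returns a dict with "color" (420x560x3 uint8, blue, green, red), "z_map" (420x560 float32, m along the optical axis (not along the pixel's ray), 0 where there is no reading), "fx", "fy", "cx", "cy" (pixels), "R" (3x3) and "t" (3): a world point X has camera coordinates R X + t. Camera axes: x right, y down, z forward; pixel columns grow to the right and rows downward; lengths in m; the calibration is good to about 2 mm. A picture is of the moment at which its call begins.
- hand_in(): hands the job in; it is judged then, once.
The state is a dict: "time": time; "qpos": joint angles; "qvel": joint speeds; "joint_efforts": joint torques, N m; "tool_pos": TCP position; "tool_rot": TCP orientation; "contact_force": force on the tool from outside, world axes, zero at the start; "torque": the same for the moment, N m; "opening": finger opening in m; "grip_force": force on a finger pad.
Only numpy, scipy, OpenCV 4.12 (cv2) and the standard library are available. Lean on these libraries where they do the work, as an engineer would, in place of code of your own. Each camera call takes 0.05 s, during which the arm holds its last target. There are 200 camera calls.

TASK

One of the three red busbar standoffs in the black rack was bored blind by mistake. Take the yellow-handled probe pin and push it down each bore in turn, from the robot's left to its right and all the way until it stops, then return the probe upright to its aluminium holder and stand the blind standoff upright in the red scrap tray. Leave the two good standoffs in their nests and do not disturb the other parts on the bench.

Things in the scene. Friction and masses are not known exactly. Their poses are not given: they have to be found in the camera images.
- rack: Fixed black rack, 68 (x) x 210 (y) x 18 mm, origin under its centre. Three round nests in a row along its y, pitch 70 mm: pockets 47 mm wide, 8 mm deep, solid floor 10 mm above the bench. Three red standoffs stand in them, alike outside: cylinders 44 mm in diameter (ribs to 46 mm, 12 to 34 mm up), 70 mm tall, 130 to 250 g.
- nest_1 (a point): Leftmost nest (robot's view; +y end of the rack): a point of the rack on the nest's vertical axis, 45 mm above the bench = centre of the standoff standing there at the start (the standoffs themselves are not listed). The standoff's top is 35 mm above it.
- nest_2 (a point): Middle nest, as nest_1. Each standoff has a 17 mm bore down its axis from the top; two bores go right through (70 mm deep, the probe then stops on the nest floor), one is blind, only 40 mm deep. The blind one may stand in any of the three nests.
- nest_3 (a point): Rightmost nest (-y end of the rack), as nest_1.
- probe: The probe pin: an upright steel pin 10 mm in diameter and 85 mm long with a slightly chamfered tip, then a black flange 36 mm wide and 6 mm thick, then a round yellow handle 24 mm in diameter and 60 mm tall; 120 g. Origin at the tip, z up the pin towards the handle. At the start it hangs in the holder by its flange.
- probe_grip (a point): Centre of the probe's yellow handle, on its axis, 121 mm above the tip and 30 mm above the flange's top.
- probe_tip (a point): The probe's tip (foot of the pin), on its axis; z points up towards the handle.
- holder_mouth (a point): Centre of the hole's mouth on top of the fixed aluminium holder, a block 70 x 70 mm and 92 mm tall; upright through-hole 23 mm wide, chamfered. The flange rests on this top, so the tip is then 85 mm below this point. Holder and scrap tray may swap sides.
- tray_in (a point): Centre of the inner floor (5 mm above the bench) of the fixed red scrap tray: outside 180 mm along its x, 120 mm along its y, walls 5 mm thick and 35 mm tall.
- reject_mid (a point): Centre of an earlier reject standing in the tray, loose: white ceramic cylinder 40 mm in diameter, 45 mm tall. Leave it.
- cap_blue_mid (a point): Centre of a loose standing blue capacitor, 50 mm in diameter, 100 mm tall, close in front of or behind the rack. Leave it.
- cap_tall_mid (a point): Centre of a loose standing grey capacitor, 54 mm in diameter, 140 mm tall, at one end of the rack. Leave it.
- terminals_mid (a point): Centre of a loose green terminal strip, 40 x 90 (its y) x 30 mm tall, on the rack's other long side. Leave it.
- transformer_mid (a point): Centre of a loose transformer, 54 x 54 x 60 mm tall, at the rack's other end. Leave it.
- heatsink_mid (a point): Centre of a loose finned aluminium heatsink, 50 x 120 (its y) x 40 mm tall, behind the rack. Leave it.
- driver_grip (a point): Middle of the handle of a loose screwdriver (200 mm long, red handle 26 mm thick) lying on the bench behind and left of the rack. Leave it.
Not all that is in view belongs to the job. What is shaped like the part that bears holder_mouth but green is not meant. Leave any pink look-alike of the probe alone.

How it is judged:
On the way, in this order (a step that is already met when the one before it is completed fails the run):
1. the probe is pushed down the bore at the left nest until it stops (a through bore counts from 50 mm, the blind one from 34 mm) (horizontal distance between probe_tip and nest_1 below 0.008 m and angle between probe_tip's own z axis and vertical below 0.15 rad and (z of probe_tip in the frame of nest_1 below -0.015 m or (z of probe_tip in the frame of nest_1 below 0.001 m and horizontal distance between standoff_p and nest_1 below 0.012 m))), for 0.1 s.
2. the probe is pushed down the bore at the middle nest until it stops (a through bore counts from 50 mm, the blind one from 34 mm) (horizontal distance between probe_tip and nest_2 below 0.008 m and angle between probe_tip's own z axis and vertical below 0.15 rad and (z of probe_tip in the frame of nest_2 below -0.015 m or (z of probe_tip in the frame of nest_2 below 0.001 m and horizontal distance between standoff_p and nest_2 below 0.012 m))), for 0.1 s.
3. the probe is pushed down the bore at the right nest until it stops (a through bore counts from 50 mm, the blind one from 34 mm) (horizontal distance between probe_tip and nest_3 below 0.008 m and angle between probe_tip's own z axis and vertical below 0.15 rad and (z of probe_tip in the frame of nest_3 below -0.015 m or (z of probe_tip in the frame of nest_3 below 0.001 m and horizontal distance between standoff_p and nest_3 below 0.012 m))), for 0.1 s.
At the end, for the whole second after the job is handed in: The blind standoff (standoff_p) stands upright (within 0.1 rad) on the tray floor inside the walls; the good ones stand in their nests within 8 mm of where they began; the probe hangs at rest, upright in its holder, tip 80 mm or more below the mouth and within 10 mm of its axis (x of standoff_p in the frame of tray_in between -0.085 and 0.085 m and y of standoff_p in the frame of tray_in between -0.055 and 0.055 m and z of standoff_p in the frame of tray_in between -0.007 and 0.007 m and angle between each of standoff_p, standoff_q, standoff_r, probe_tip's own z axis and vertical below 0.1 rad and distance of each of standoff_q, standoff_r from where it was at the start of the episode below 0.008 m and horizontal distance between probe_tip and holder_mouth below 0.01 m and z of probe_tip in the frame of holder_mouth below -0.08 m and linear speed of probe below 0.02 m/s); the robot touches nothing.
It fails at once if a bystander is pushed more than 12 mm or tipped (distance of any of reject_mid, cap_blue_mid, cap_tall_mid, terminals_mid, transformer_mid, heatsink_mid, driver_grip from where it was at the start of the episode above 0.012 m).
It fails at once if a good standoff is lifted or knocked out of its nest (distance of any of standoff_q, standoff_r from where it was at the start of the episode above 0.02 m).
It also fails if it takes over 72 s, if anything falls off the work surface, if the arm or the gripper's body presses on something with over 40 N, if the wrist force passes 120 N, or if a joint passes its speed limit or range.

## Working session

There is one attempt and no reset: what is moved stays moved. The work goes in short steps, Python scripts to look and compute and a tool call to move; the robot and the scene stay as the last step left them, time stands still between calls to the robot, and variables do not carry over. Pictures are saved under pics/ and viewed, at most 10 in all, crops included, and the job is handed in when it is done.

Besides the shell and the picture viewer there is one more tool, called after "Request:" as name(argument=value, ...) on one line, values as JSON. arm_command: Moves the arm, as the interface text tells. Its arguments: {"type":"object","properties":{"fingers":{"type":"array","items":{"type":"number"}},"travel":{"type":"array","items":{"type":"array","items":{"type":"number"}}},"dr":{"type":"array","items":{"type":"array","items":{"type":"number"}}},"squeeze":{"type":"number"}},"required":["fingers","travel","dr"]}

```bash
mkdir -p pics
python3 - <<'E'
from cell import *
import cv2,numpy as np,pickle
for n in("top","side"):
    d=read_camera(n); pickle.dump(d,open(n+".pkl","wb")); cv2.imwrite(f"pics/{n}0.png",d["color"])
    R,t=np.array(d["R"]),np.array(d["t"]); print(n,d["fx"],d["cx"],d["cy"],(-R.T@t).round(3),R.round(3).tolist())
print(observe())
E
```

```text
top 491.01236674199765 276.1840634603199 209.88451984944768 [0.435 0.034 1.276] [[0.029, -0.999, 0.021], [-0.989, -0.032, -0.146], [0.146, -0.017, -0.989]]
side 390.3535030192578 281.21597472490646 210.53966560692982 [0.465 0.815 0.638] [[-0.984, -0.175, 0.023], [-0.117, 0.548, -0.828], [0.132, -0.818, -0.56]]
{'time': 0.1, 'qpos': array([-1.46697200e+00,  3.42648987e-01,  1.52492310e+00,  3.13326373e-05,
        1.27537784e+00, -1.46000179e-01]), 'qvel': array([-0.00177379, -0.00173664, -0.00268187,  0.00024918,  0.00152641,
        0.00108654]), 'joint_efforts': array([ 9.82642814e-04, -4.32003880e+01, -2.44694638e+01,  7.19205779e-02,
        5.26048732e-02, -4.66094934e-05]), 'tool_pos': array([ 0.12979135, -0.5083362 ,  0.226116  ]), 'tool_rot': array([-3.14025419e+00, -2.27102131e-04,  2.49815214e-01]), 'contact_force': array([ 0.22269438, -0.07369264, -0.36184943]), 'torque': array([-0.0036494 , -0.04627375, -0.01220065]), 'grip_force': 0.0, 'opening': 0.09129604062611811}
```

View pics/top0.png

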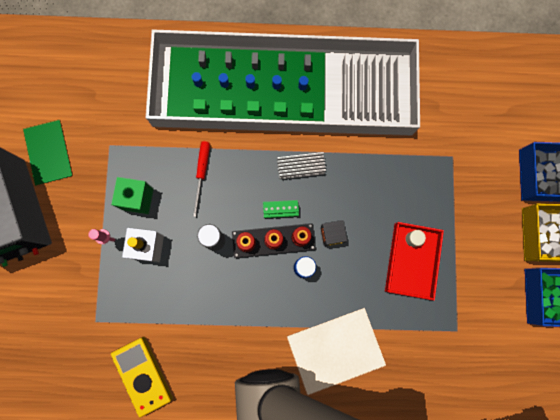

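View pics/side0.png

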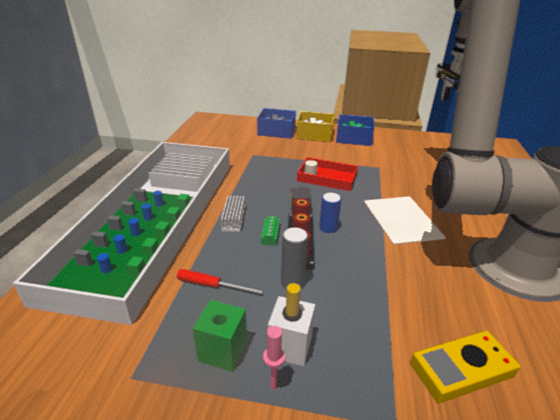

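The top view shows the standoffs at about (245,241), (273,239) and (302,236), the probe in its holder at (136,242), and the tray at (414,262) with the reject at (417,238). The pink probe look-alike is at (100,236), the tall cap at (209,236), the blue cap at (306,267) and the transformer at (334,234). In the side view the yellow handle is at (293,300).

```bash
cat > h.py <<'E'
import cv2,numpy as np,pickle
def cloud(d):
    z=d["z_map"].astype(float); v,u=np.mgrid[:420,:560]
    P=np.stack([(u-d["cx"])/d["fx"]*z,(v-d["cy"])/d["fy"]*z,z],-1)
    return (P-np.array(d["t"]))@np.array(d["R"])
def ray(d,u,v,h):
    R=np.array(d["R"]);c=-R.T@np.array(d["t"]);r=R.T@np.array([(u-d["cx"])/d["fx"],(v-d["cy"])/d["fy"],1])
    return c+r*(h-c[2])/r[2]
def blobs(d,mask,amin=15):
    n,l,s,c=cv2.connectedComponentsWithStats(mask.astype(np.uint8)); return [(l==i,s[i],c[i]) for i in range(1,n) if s[i][4]>=amin]
E
python3 - <<'E'
from h import *
for n in("top","side"):
    d=pickle.load(open(n+".pkl","rb"));W=cloud(d);hsv=cv2.cvtColor(d["color"],cv2.COLOR_BGR2HSV);H,S,V=[hsv[...,i].astype(int) for i in range(3)]
    on=(W[...,0]>.3)&(W[...,0]<.75)&(np.abs(W[...,1])<.55)
    red=((H<14)|(H>170))&(S>130)&(V>60)
    M={"red70-95":red&on&(abs(W[...,2]-.08)<.008),"tray":red&on&(W[...,2]<.05),"yellow":(H>18)&(H<36)&(S>130)&on&(W[...,2]>.1),"yelltop":(H>18)&(H<36)&(S>130)&on&(abs(W[...,2]-.158)<.008),
    "holdertop":(S<70)&(V>100)&on&(abs(W[...,2]-.092)<.008),"captall":on&(abs(W[...,2]-.14)<.008),"capblue":on&(abs(W[...,2]-.1)<.006)&(S<90),"transf":on&(abs(W[...,2]-.06)<.006),"reject":on&(S<90)&(abs(W[...,2]-.05)<.006),"pink":(H>150)&(H<178)&(S>50)&(S<180)&(V>120)&(W[...,2]>.05),"green":(H>45)&(H<75)&(S>120)&on}
    for k,m in M.items():
        for b,s,c in blobs(d,m):
            p=W[b]; lo,hi=np.percentile(p,[1,99],axis=0); print(n,k,s[4],"c",c.round(1),"med",np.median(p,0).round(4),"mid",((lo+hi)/2).round(4),"ext",(hi-lo).round(3))
E
```

```text
top red70-95 163 c [302.1 234.7] med [ 0.5524 -0.0519  0.0797] mid [ 0.5528 -0.0518  0.08  ] ext [0.042 0.039 0.012]
top red70-95 165 c [273.8 237.4] med [0.5441 0.0169 0.0799] mid [0.5435 0.017  0.0796] ext [0.042 0.04  0.011]
top red70-95 164 c [245.6 240.4] med [0.5345 0.0851 0.0803] mid [0.5341 0.0859 0.0795] ext [0.042 0.041 0.011]
top tray 7735 c [111.5 266.3] med [0.4373 0.4925 0.0005] mid [5.222e-01 2.597e-01 5.000e-04] ext [0.443 0.578 0.012]
top tray 184 c [201.4 167.9] med [0.7252 0.2101 0.0228] mid [0.7245 0.2107 0.0201] ext [0.05  0.027 0.018]
top tray 6756 c [465.5 266. ] med [ 0.4848 -0.4981  0.0007] mid [ 0.5227 -0.4065  0.0006] ext [0.443 0.285 0.012]
top tray 3344 c [414.1 262.5] med [ 0.4939 -0.3478  0.0069] mid [ 0.5009 -0.3436  0.0191] ext [0.183 0.135 0.039]
top tray 20 c [292.9 235.6] med [ 0.5519 -0.0315  0.0281] mid [ 0.5571 -0.0341  0.0276] ext [0.035 0.011 0.038]
top tray 25 c [322.7 234.2] med [ 0.56   -0.1078  0.0322] mid [ 0.5603 -0.1083  0.0284] ext [0.03  0.006 0.042]
top tray 23 c [266.8 244. ] med [0.5295 0.0356 0.0264] mid [0.5343 0.0319 0.0285] ext
[... 5232 characters left out ...]
562 -0.342   0.0485] ext [0.033 0.034 0.008]
side reject 101 c [293.3 273.3] med [0.535  0.1922 0.05  ] mid [0.5368 0.1849 0.0499] ext [0.05  0.023 0.012]
side reject 22 c [243.7 328.9] med [0.6033 0.3538 0.0507] mid [0.6034 0.3569 0.0503] ext [0.004 0.026 0.011]
side reject 108 c [293.7 346. ] med [0.5064 0.3746 0.0496] mid [0.5066 0.3744 0.0501] ext [0.043 0.006 0.012]
side pink 674 c [273.7 348. ] med [0.5319 0.4377 0.1193] mid [0.5329 0.4325 0.1038] ext [0.034 0.029 0.097]
side green 359 c [270.  230.9] med [0.6204 0.0207 0.0229] mid [0.6239 0.0025 0.0184] ext [0.042 0.09  0.028]
side green 1704 c [218.3 327.8] med [0.6405 0.3922 0.092 ] mid [0.6408 0.3764 0.0525] ext [0.07  0.073 0.084]
```

```bash
cat >> h.py <<'E'
from scipy.spatial.transform import Rotation as Ro
def go(s,p,yawdeg=None):
    R=Ro.from_euler("xyz",s["tool_rot"]); out=(R.inv().apply(np.array(p)-s["tool_pos"])).round(4)
    dr=None
    if yawdeg is not None: dr=np.degrees((R.inv()*Ro.from_euler("xyz",[180,0,yawdeg],degrees=True)).as_rotvec()).round(1)
    print("to",p,"travel",out,"dr",dr); return out
E
python3 - <<'E'
from cell import *; from h import *
s=observe(); go(s,[.45,-.15,.28],97.6)
E
```

```text
to [0.45, -0.15, 0.28] travel [ 0.3989 -0.2681 -0.0534] dr [ -0.1  -0.1 -83.3]
```

Request:
arm_command(fingers=[-1, -1, -1, -1, -1, -1, -1, -1], travel=[[0.033, -0.022, -0.0053], [0.066, -0.044, -0.0106], [0.099, -0.067, -0.016], [0.132, -0.089, -0.021], [0.165, -0.111, -0.027], [0.199, -0.134, -0.032], [0.232, -0.156, -0.037], [0.265, -0.178, -0.043]], dr=[[0, 0, -7], [0, 0, -14], [0, 0, -21], [0, 0, -28], [0, 0, -35], [0, 0, -42], [0, 0, -49], [0, 0, -56]])

```text
time: 0.77
tool_pos: [0.3433, -0.2688, 0.2697]
tool_rot: [-3.141, -0.0, 1.233]
contact_force: [0.9, -0.5, -1.1]
opening: 0.0917
grip_force: 0.0
```

Run:
```python
from cell import *; from h import *
s=observe(); print(s["tool_pos"]); go(s,[.50,.10,.28],97.6)
```

```text
[ 0.34326926 -0.26881113  0.26972003]
to [0.5, 0.1, 0.28] travel [ 0.3999  0.0256 -0.0102] dr [ -0.  -0. -27.]
```

Request:
arm_command(fingers=[-1, -1, -1, -1, -1, -1, -1, -1], travel=[[0.04, 0.003, -0.002], [0.08, 0.005, -0.003], [0.12, 0.008, -0.004], [0.16, 0.01, -0.005], [0.2, 0.013, -0.006], [0.24, 0.015, -0.007], [0.28, 0.018, -0.008], [0.32, 0.02, -0.01]], dr=[[0, 0, -7], [0, 0, -14], [0, 0, -21], [0, 0, -27], [0, 0, -27], [0, 0, -27], [0, 0, -27], [0, 0, -27]])

```text
time: 1.43
tool_pos: [0.4694, 0.0259, 0.2794]
tool_rot: [-3.141, 0.0, 1.699]
contact_force: [1.0, 0.4, -0.3]
opening: 0.0919
grip_force: 0.0
```

Run:
```python
from cell import *; from h import *
s=observe(); print(s["tool_pos"]); go(s,[.5172,.3395,.24],97.6)
```

```text
[0.46937307 0.02593874 0.27943166]
to [0.5172, 0.3395, 0.24] travel [0.3049 0.0874 0.0394] dr [-0.   0.  -0.3]
```

Request:
arm_command(fingers=[-1, -1, -1, -1, -1, -1, -1, -1], travel=[[0.038, 0.011, 0.005], [0.076, 0.022, 0.01], [0.114, 0.033, 0.015], [0.152, 0.044, 0.02], [0.19, 0.055, 0.025], [0.228, 0.066, 0.03], [0.267, 0.077, 0.035], [0.305, 0.0875, 0.0395]], dr=[[0, 0, 0], [0, 0, 0], [0, 0, 0], [0, 0, 0], [0, 0, 0], [0, 0, 0], [0, 0, 0], [0, 0, -0.3]])

```text
time: 2.1
tool_pos: [0.5168, 0.3396, 0.2393]
tool_rot: [-3.141, 0.0, 1.704]
contact_force: [0.7, -0.6, 0.2]
opening: 0.0919
grip_force: 0.0
```

Request:
arm_command(fingers=[-1, -1], travel=[[0, 0, 0.01], [0, 0, 0.02]], dr=[[0, 0, 0], [0, 0, 0]])

```text
time: 2.27
tool_pos: [0.5166, 0.3393, 0.2186]
tool_rot: [-3.141, 0.001, 1.707]
contact_force: [0.4, 0.5, 1.2]
opening: 0.0919
grip_force: 0.0
```

Run:
```python
from cell import *; from h import *
s=observe(); print(s["tool_pos"]); go(s,[.5172,.3395,.109],97.6)
```

```text
[0.51662842 0.33931475 0.21861117]
to [0.5172, 0.3395, 0.109] travel [0.0002 0.0007 0.1096] dr [-0.1  0.   0.2]
```

Request:
arm_command(fingers=[-1, -1, -1, -1, -1, -1, -1, -1], travel=[[0, 0.0006, 0.02], [0, 0.0006, 0.04], [0, 0.0006, 0.06], [0, 0.0006, 0.08], [0, 0.0006, 0.095], [0, 0.0006, 0.105], [0, 0.0006, 0.1095], [0, 0.0006, 0.1095]], dr=[[0, 0, 0], [0, 0, 0], [0, 0, 0], [0, 0, 0], [0, 0, 0], [0, 0, 0], [0, 0, 0], [0, 0, 0]])

```text
time: 2.93
tool_pos: [0.5174, 0.3365, 0.1097]
tool_rot: [-3.14, 0.001, 1.703]
contact_force: [-0.0, 0.2, 0.2]
opening: 0.0918
grip_force: 0.0
```

Request:
arm_command(fingers=[0.2, 0.4, 0.6, 0.8, 1, 1, 1, 1], travel=[[0, 0, 0], [0, 0, 0], [0, 0, 0], [0, 0, 0], [0, 0, 0], [0, 0, 0], [0, 0, 0], [0, 0, 0]], dr=[[0, 0, 0], [0, 0, 0], [0, 0, 0], [0, 0, 0], [0, 0, 0], [0, 0, 0], [0, 0, 0], [0, 0, 0]], squeeze=40)

```text
time: 3.6
tool_pos: [0.5178, 0.3376, 0.1107]
tool_rot: [3.142, 0.0, 1.704]
contact_force: [-0.5, 0.6, -0.3]
opening: 0.0429
grip_force: 0.0
```

Request:
arm_command(fingers=[1, 1, 1, 1, 1, 1], travel=[[0, 0, 0], [0, 0, 0], [0, 0, 0], [0, 0, 0], [0, 0, 0], [0, 0, 0]], dr=[[0, 0, 0], [0, 0, 0], [0, 0, 0], [0, 0, 0], [0, 0, 0], [0, 0, 0]])

```text
time: 4.1
tool_pos: [0.5178, 0.3376, 0.1106]
tool_rot: [-3.142, 0.0, 1.704]
contact_force: [-0.1, -0.5, -1.2]
opening: 0.023
grip_force: 40.0
```

Run:
```python
from cell import *; from h import *
s=observe(); print(s); go(s,[.5172,.3395,.28],97.6)
```

```text
{'time': 4.1, 'qpos': array([ 4.53838978e-01,  6.15261386e-01,  1.40734878e+00, -6.48651733e-05,
        1.11901322e+00,  3.21004883e-01]), 'qvel': array([-4.88508762e-04,  1.83510017e-03,  6.64312086e-05,  1.22510040e-03,
       -2.30457073e-03, -2.07823967e-03]), 'joint_efforts': array([ 1.43521556e-02, -5.48529732e+01, -2.25154513e+01,  7.60939065e-02,
        7.68014370e-02, -4.90591483e-04]), 'tool_pos': array([0.51778517, 0.33755926, 0.1106267 ]), 'tool_rot': array([-3.14158190e+00,  6.50727830e-05,  1.70365874e+00]), 'contact_force': array([-0.06865298, -0.45534742, -1.1621076 ]), 'torque': array([-0.00517062, -0.14465876,  0.04171833]), 'grip_force': 39.99798059463501, 'opening': 0.023002895259029234}
to [0.5172, 0.3395, 0.28] travel [ 0.002  -0.0003 -0.1694] dr [-0.  0.  0.]
```

Request:
arm_command(fingers=[1, 1, 1, 1, 1, 1, 1, 1], travel=[[0, 0, -0.01], [0, 0, -0.03], [0, 0, -0.05], [0, 0, -0.075], [0, 0, -0.1], [0, 0, -0.125], [0, 0, -0.15], [0, 0, -0.16]], dr=[[0, 0, 0], [0, 0, 0], [0, 0, 0], [0, 0, 0], [0, 0, 0], [0, 0, 0], [0, 0, 0], [0, 0, 0]])

```text
time: 4.77
tool_pos: [0.5187, 0.338, 0.2753]
tool_rot: [3.136, -0.002, 1.704]
contact_force: [0.7, -0.4, -1.0]
opening: 0.0233
grip_force: 40.0
```

Run:
```python
from cell import *; from h import *
s=observe(); print(s["tool_pos"],s["opening"],s["contact_force"]); go(s,[.536,.085,.275],97.6)
```

```text
[0.51865763 0.33803557 0.27532085] 0.023295877669961124 [ 0.67548347 -0.42801288 -0.98379496]
to [0.536, 0.085, 0.275] travel [-0.2531 -0.0163 -0.0003] dr [ 0.3 -0.1  0. ]
```

Request:
arm_command(fingers=[1, 1, 1, 1, 1, 1, 1, 1], travel=[[-0.035, -0.002, 0], [-0.07, -0.004, 0], [-0.105, -0.006, 0], [-0.14, -0.008, 0], [-0.175, -0.01, 0], [-0.21, -0.012, 0], [-0.24, -0.013, 0], [-0.253, -0.014, 0]], dr=[[0, 0, 0], [0, 0, 0], [0, 0, 0], [0, 0, 0], [0, 0, 0], [0, 0, 0], [0, 0, 0], [0, 0, 0]])

```text
time: 5.43
tool_pos: [0.5374, 0.0814, 0.2704]
tool_rot: [-3.141, 0.001, 1.701]
contact_force: [0.4, 0.5, -1.2]
opening: 0.0237
grip_force: 40.0
```

Request:
arm_command(fingers=[1, 1, 1], travel=[[0, 0, 0], [0, 0, 0], [0, 0, 0]], dr=[[0, 0, 0], [0, 0, 0], [0, 0, 0]])

```text
time: 5.68
tool_pos: [0.5372, 0.0861, 0.2705]
tool_rot: [-3.141, -0.001, 1.704]
contact_force: [-0.3, 0.2, -1.6]
opening: 0.0233
grip_force: 40.0
```

Run:
```python
from cell import *; from h import *
s=observe(); print(s["tool_pos"],s["tool_rot"],s["contact_force"]); go(s,[.534,.0847,.22],97.6)
d=read_camera("side");pickle.dump(d,open("side1.pkl","wb"));W=cloud(d)
x,y,z=s["tool_pos"]; near=(np.hypot(W[...,0]-x,W[...,1]-y)<.04)&(W[...,2]<z-.01)&(W[...,2]>.15)
for lo in np.arange(.15,z-.01,.01):
    p=W[near&(W[...,2]>=lo)&(W[...,2]<lo+.01)]
    if len(p)>3:print(lo.round(3),len(p),p.mean(0).round(4),np.ptp(p,axis=0).round(3))
c=np.array([x,y,z-.06]);q=d["R"]@c+d["t"];u,v=int(q[0]/q[2]*d["fx"]+d["cx"]),int(q[1]/q[2]*d["fy"]+d["cy"]);print(u,v)
cv2.imwrite("pics/s1.png",cv2.resize(d["color"][max(0,v-80):v+100,u-100:u+100],None,fx=3,fy=3,interpolation=cv2.INTER_CUBIC))
```

```text
[0.53721404 0.08606056 0.27049836] [-3.14119960e+00 -6.64045266e-04  1.70434740e+00] [-0.29327271  0.2091943  -1.62701718]
to [0.534, 0.0847, 0.22] travel [-0.001  -0.0033  0.0505] dr [-0.  -0.   0.1]
0.17 18 [0.5358 0.0905 0.175 ] [0.009 0.005 0.01 ]
0.18 15 [0.536  0.0912 0.1851] [0.007 0.007 0.009]
0.19 15 [0.5357 0.091  0.1948] [0.008 0.007 0.009]
0.2 22 [0.5356 0.0909 0.205 ] [0.009 0.007 0.009]
0.21 19 [0.5363 0.0907 0.215 ] [0.009 0.005 0.008]
0.22 18 [0.5355 0.0909 0.2251] [0.007 0.005 0.01 ]
0.23 17 [0.5355 0.0912 0.2357] [0.008 0.008 0.009]
0.24 10 [0.5362 0.0919 0.2428] [0.009 0.004 0.006]
0.25 90 [0.5354 0.0968 0.2566] [0.034 0.029 0.008]
302 185
```

View pics/s1.png

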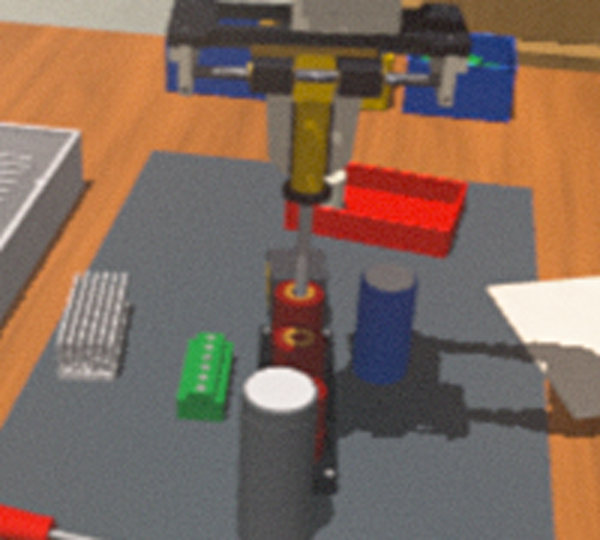

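The crop shows the probe hanging vertically in the fingers. In the full side image the pin is near (302,185), and nest 1 is partly hidden by the tall cap.

Request:
arm_command(fingers=[1, 1, 1, 1, 1, 1, 1], travel=[[0, -0.003, 0], [-0.0003, -0.003, 0.02], [-0.0003, -0.003, 0.04], [-0.0003, -0.003, 0.06], [-0.0003, -0.003, 0.075], [-0.0003, -0.003, 0.076], [-0.0003, -0.003, 0.076]], dr=[[0, 0, 0], [0, 0, 0], [0, 0, 0], [0, 0, 0], [0, 0, 0], [0, 0, 0], [0, 0, 0]])

```text
time: 6.32
tool_pos: [0.5339, 0.085, 0.1943]
tool_rot: [-3.14, -0.0, 1.705]
contact_force: [0.1, -0.1, -1.1]
opening: 0.0232
grip_force: 40.0
```

```bash
cat >> h.py <<'E'
def pin(d,s,tz):
    W=cloud(d);x,y,z=s["tool_pos"]
    m=(np.hypot(W[...,0]-x,W[...,1]-y)<.012)&(W[...,2]>tz+.008)&(W[...,2]<tz+.075)
    p=W[m].mean(0); c=-np.array(d["R"]).T@np.array(d["t"]); r=(p-c)[:2]; return p[:2]+.0039*r/np.linalg.norm(r), m.sum()
E
python3 - <<'E'
from cell import *; from h import *
s=observe(); print(s["tool_pos"],s["contact_force"]); go(s,[.5343,.0854,.19],97.6)
d=read_camera("side"); print(pin(d,s,s["tool_pos"][2]-.1036))
cv2.imwrite("pics/s2.png",cv2.resize(d["color"][140:280,230:390],None,fx=4,fy=4,interpolation=cv2.INTER_CUBIC))
E
```

```text
[0.53391965 0.08503538 0.19425402] [ 0.13506971 -0.06462979 -1.05641028]
to [0.5343, 0.0854, 0.19] travel [0.0003 0.0004 0.0043] dr [-0.1 -0.   0.1]
(array([0.53267724, 0.08553106]), np.int64(105))
```

View pics/s2.png

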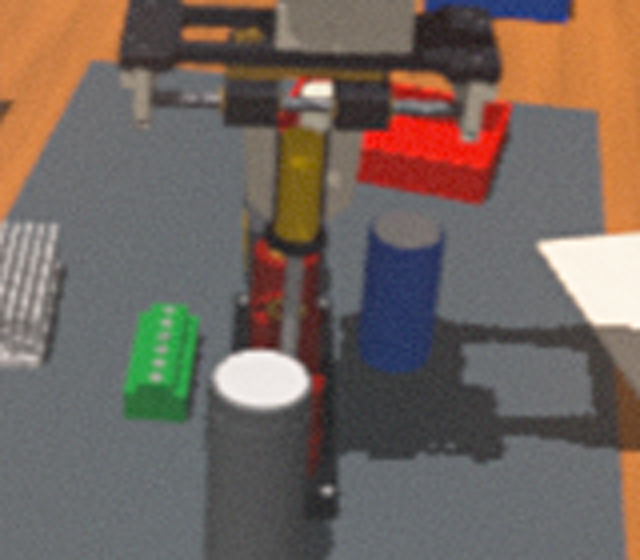

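The picture shows the pin above nest 1, with its tip hidden behind the tall cap. The numbers agree with the target to about 1 mm, so I'm descending.

Request:
arm_command(fingers=[1, 1, 1, 1], travel=[[0.0004, 0.0003, 0.005], [0.0004, 0.0003, 0.01], [0.0004, 0.0003, 0.015], [0.0004, 0.0003, 0.02]], dr=[[0, 0, 0], [0, 0, 0], [0, 0, 0], [0, 0, 0]])

```text
time: 6.7
tool_pos: [0.5348, 0.0847, 0.1745]
tool_rot: [3.141, 0.0, 1.704]
contact_force: [-0.2, -0.5, -1.0]
opening: 0.0235
grip_force: 40.0
```

Request:
arm_command(fingers=[1, 1, 1, 1], travel=[[0, 0, 0.005], [0, 0, 0.01], [0, 0, 0.015], [0, 0, 0.02]], dr=[[0, 0, 0], [0, 0, 0], [0, 0, 0], [0, 0, 0]])

```text
time: 7.03
tool_pos: [0.5347, 0.0846, 0.1541]
tool_rot: [-3.141, 0.0, 1.704]
contact_force: [0.4, -0.1, -0.9]
opening: 0.0231
grip_force: 40.0
```

Request:
arm_command(fingers=[1, 1, 1, 1], travel=[[0, 0, 0.004], [0, 0, 0.008], [0, 0, 0.012], [0, 0, 0.012]], dr=[[0, 0, 0], [0, 0, 0], [0, 0, 0], [0, 0, 0]])

```text
time: 7.37
tool_pos: [0.535, 0.0847, 0.1434]
tool_rot: [3.141, 0.0, 1.704]
contact_force: [-0.6, -0.5, 5.7]
opening: 0.0233
grip_force: 40.0
```

Request:
arm_command(fingers=[1, 1, 1], travel=[[0, 0, 0.001], [0, 0, 0.002], [0, 0, 0.002]], dr=[[0, 0, 0], [0, 0, 0], [0, 0, 0]])

```text
time: 7.62
tool_pos: [0.5352, 0.0847, 0.1431]
tool_rot: [3.139, 0.0, 1.704]
contact_force: [-5.2, -0.3, 17.7]
opening: 0.0235
grip_force: 40.0
```

Request:
arm_command(fingers=[1, 1, 1, 1, 1], travel=[[0, 0, -0.01], [0, 0, -0.025], [0, 0, -0.045], [0, 0, -0.065], [0, 0, -0.065]], dr=[[0, 0, 0], [0, 0, 0], [0, 0, 0], [0, 0, 0], [0, 0, 0]])

```text
time: 8.03
tool_pos: [0.5369, 0.0848, 0.2097]
tool_rot: [3.134, 0.001, 1.704]
contact_force: [1.1, 0.2, -1.1]
opening: 0.0231
grip_force: 40.0
```

Run:
```python
from cell import *; from h import *
s=observe(); print(s["tool_pos"],s["contact_force"]); go(s,[.5438,.0163,.195],97.6)
d=read_camera("side"); print(pin(d,s,s["tool_pos"][2]-.1036))
```

```text
[0.53685211 0.08477262 0.20971531] [ 1.12016503  0.17813604 -1.11133141]
to [0.5438, 0.0163, 0.195] travel [-0.0688 -0.0023  0.0148] dr [0.4 0.1 0. ]
(array([0.5362474, 0.085728 ]), np.int64(110))
```

Request:
arm_command(fingers=[1, 1, 1, 1, 1, 1], travel=[[-0.02, -0.001, 0], [-0.04, -0.001, 0], [-0.06, -0.001, 0], [-0.069, -0.001, 0.005], [-0.069, -0.001, 0.014], [-0.069, -0.001, 0.014]], dr=[[0, 0, 0], [0, 0, 0], [0, 0, 0], [0, 0, 0], [0, 0, 0], [0, 0, 0]])

```text
time: 8.58
tool_pos: [0.5414, 0.0164, 0.1888]
tool_rot: [-3.137, -0.002, 1.702]
contact_force: [-0.4, -0.2, -0.7]
opening: 0.0233
grip_force: 40.0
```

Run:
```python
from cell import *; from h import *
s=observe(); print(s["tool_pos"],s["contact_force"]); go(s,[.5438,.0163,.195],97.6)
d=read_camera("side"); print(pin(d,s,s["tool_pos"][2]-.1036))
```

```text
[0.54141527 0.01642879 0.18876719] [-0.37940194 -0.17007525 -0.71465482]
to [0.5438, 0.0163, 0.195] travel [-0.0004  0.0023 -0.0062] dr [-0.3 -0.1 -0.1]
(array([0.54030185, 0.01718889]), np.int64(96))
```

Request:
arm_command(fingers=[1, 1, 1, 1, 1, 1], travel=[[0, 0.002, 0], [0, 0.002, 0], [0, 0.002, 0.005], [0, 0.002, 0.01], [0, 0.002, 0.015], [0, 0.002, 0.02]], dr=[[0, 0, 0], [0, 0, 0], [0, 0, 0], [0, 0, 0], [0, 0, 0], [0, 0, 0]])

```text
time: 9.13
tool_pos: [0.5447, 0.0166, 0.171]
tool_rot: [-3.141, -0.0, 1.704]
contact_force: [0.4, 0.8, -1.4]
opening: 0.0234
grip_force: 40.0
```

Request:
arm_command(fingers=[1, 1, 1, 1, 1, 1], travel=[[0, 0, 0.008], [0, 0, 0.016], [0, 0, 0.024], [0, 0, 0.032], [0, 0, 0.036], [0, 0, 0.036]], dr=[[0, 0, 0], [0, 0, 0], [0, 0, 0], [0, 0, 0], [0, 0, 0], [0, 0, 0]])

```text
time: 9.63
tool_pos: [0.5442, 0.0164, 0.1343]
tool_rot: [-3.139, -0.0, 1.704]
contact_force: [-0.1, -0.5, -0.8]
opening: 0.0237
grip_force: 40.0
```

Request:
arm_command(fingers=[1, 1, 1, 1, 1, 1], travel=[[0, 0, 0.005], [0, 0, 0.01], [0, 0, 0.015], [0, 0, 0.019], [0, 0, 0.021], [0, 0, 0.022]], dr=[[0, 0, 0], [0, 0, 0], [0, 0, 0], [0, 0, 0], [0, 0, 0], [0, 0, 0]])

```text
time: 10.13
tool_pos: [0.5447, 0.0164, 0.1135]
tool_rot: [-3.141, 0.0, 1.704]
contact_force: [-1.7, -0.1, 4.8]
opening: 0.0236
grip_force: 40.0
```

Nest 2 is a through bore: the tip stops on the nest floor. Holding briefly, then on to nest 3.

Request:
arm_command(fingers=[1, 1], travel=[[0, 0, 0.001], [0, 0, 0.001]], dr=[[0, 0, 0], [0, 0, 0]])

```text
time: 10.3
tool_pos: [0.5448, 0.0164, 0.1134]
tool_rot: [3.141, 0.0, 1.704]
contact_force: [-1.8, -0.3, 4.0]
opening: 0.0234
grip_force: 40.0
```

Request:
arm_command(fingers=[1, 1, 1, 1, 1, 1], travel=[[0, 0, -0.015], [0, 0, -0.035], [0, 0, -0.055], [0, 0, -0.075], [0, 0, -0.086], [0, 0, -0.086]], dr=[[0, 0, 0], [0, 0, 0], [0, 0, 0], [0, 0, 0], [0, 0, 0], [0, 0, 0]])

```text
time: 10.8
tool_pos: [0.5464, 0.0163, 0.2016]
tool_rot: [3.136, 0.001, 1.704]
contact_force: [-0.6, 0.6, -1.0]
opening: 0.0235
grip_force: 40.0
```

Request:
arm_command(fingers=[1, 1, 1, 1, 1, 1, 1], travel=[[-0.02, 0, 0], [-0.04, 0, 0], [-0.06, 0, 0], [-0.07, 0, 0], [-0.07, 0, 0], [-0.07, 0, 0], [-0.07, 0, 0]], dr=[[0, 0, 0], [0, 0, 0], [0, 0, 0], [0, 0, 0], [0, 0, 0], [0, 0, 0], [0, 0, 0]])

```text
time: 11.38
tool_pos: [0.5539, -0.0521, 0.1983]
tool_rot: [-3.141, -0.001, 1.704]
contact_force: [0.2, 0.4, -1.6]
opening: 0.0234
grip_force: 40.0
```

Run:
```python
from cell import *; from h import *
s=observe(); print(s["tool_pos"],s["contact_force"]); go(s,[.5531,-.0531,.195],97.6)
d=read_camera("side"); print(pin(d,s,s["tool_pos"][2]-.1036))
```

```text
[ 0.55386297 -0.05210401  0.19830681] [ 0.16544545  0.39109297 -1.63294339]
to [0.5531, -0.0531, 0.195] travel [-0.0009 -0.0009  0.0033] dr [-0. -0.  0.]
(array([ 0.5527634 , -0.05138651]), np.int64(88))
```

Request:
arm_command(fingers=[1, 1, 1, 1, 1, 1], travel=[[-0.0009, -0.0008, 0.002], [-0.0009, -0.0008, 0.007], [-0.0009, -0.0008, 0.013], [-0.0009, -0.0008, 0.019], [-0.0009, -0.0008, 0.025], [-0.0009, -0.0008, 0.03]], dr=[[0, 0, 0], [0, 0, 0], [0, 0, 0], [0, 0, 0], [0, 0, 0], [0, 0, 0]])

```text
time: 11.93
tool_pos: [0.5532, -0.0538, 0.1676]
tool_rot: [-3.141, -0.0, 1.704]
contact_force: [0.4, -0.5, -1.3]
opening: 0.0235
grip_force: 40.0
```

Request:
arm_command(fingers=[1, 1, 1, 1, 1, 1], travel=[[0, 0, 0.008], [0, 0, 0.016], [0, 0, 0.024], [0, 0, 0.032], [0, 0, 0.036], [0, 0, 0.036]], dr=[[0, 0, 0], [0, 0, 0], [0, 0, 0], [0, 0, 0], [0, 0, 0], [0, 0, 0]])

```text
time: 12.43
tool_pos: [0.5528, -0.0539, 0.1314]
tool_rot: [-3.139, -0.001, 1.704]
contact_force: [-0.1, 0.4, -1.4]
opening: 0.0234
grip_force: 40.0
```

Request:
arm_command(fingers=[1, 1, 1, 1, 1, 1], travel=[[0, 0, 0.006], [0, 0, 0.012], [0, 0, 0.016], [0, 0, 0.018], [0, 0, 0.0195], [0, 0, 0.0195]], dr=[[0, 0, 0], [0, 0, 0], [0, 0, 0], [0, 0, 0], [0, 0, 0], [0, 0, 0]])

```text
time: 12.93
tool_pos: [0.5534, -0.054, 0.1135]
tool_rot: [-3.141, 0.0, 1.704]
contact_force: [-0.9, 0.4, 1.2]
opening: 0.0235
grip_force: 40.0
```

Request:
arm_command(fingers=[1, 1], travel=[[0, 0, 0.0005], [0, 0, 0.0005]], dr=[[0, 0, 0], [0, 0, 0]])

```text
time: 13.1
tool_pos: [0.5535, -0.054, 0.1134]
tool_rot: [3.141, 0.0, 1.704]
contact_force: [-2.2, 0.1, 4.6]
opening: 0.0234
grip_force: 40.0
```

Request:
arm_command(fingers=[1, 1, 1, 1, 1, 1, 1], travel=[[0, 0, -0.015], [0, 0, -0.035], [0, 0, -0.06], [0, 0, -0.09], [0, 0, -0.12], [0, 0, -0.15], [0, 0, -0.16]], dr=[[0, 0, 0], [0, 0, 0], [0, 0, 0], [0, 0, 0], [0, 0, 0], [0, 0, 0], [0, 0, 0]])

```text
time: 13.68
tool_pos: [0.5551, -0.0543, 0.2775]
tool_rot: [3.134, 0.003, 1.704]
contact_force: [-0.4, -0.4, -0.2]
opening: 0.0234
grip_force: 40.0
```

Run:
```python
from cell import *; from h import *
s=observe(); print(s["tool_pos"],s["contact_force"]); go(s,[.518,.3384,.275],97.6)
```

```text
[ 0.55508242 -0.05428687  0.27748947] [-0.4024477  -0.37157532 -0.18074855]
to [0.518, 0.3384, 0.275] travel [0.3941 0.0153 0.0015] dr [0.4 0.2 0. ]
```

Request:
arm_command(fingers=[1, 1, 1, 1, 1, 1, 1, 1], travel=[[0.03, 0.001, 0], [0.065, 0.003, 0], [0.1, 0.004, 0], [0.135, 0.005, 0], [0.17, 0.007, 0], [0.205, 0.008, 0], [0.24, 0.009, 0], [0.275, 0.011, 0]], dr=[[0, 0, 0], [0, 0, 0], [0, 0, 0], [0, 0, 0], [0, 0, 0], [0, 0, 0], [0, 0, 0], [0, 0, 0]])

```text
time: 14.35
tool_pos: [0.5272, 0.2217, 0.2717]
tool_rot: [-3.141, 0.0, 1.704]
contact_force: [0.8, -0.7, -1.5]
opening: 0.0239
grip_force: 40.0
```

Request:
arm_command(fingers=[1, 1, 1, 1, 1, 1, 1], travel=[[0.035, 0.001, 0], [0.07, 0.003, 0], [0.1, 0.004, 0], [0.119, 0.005, 0], [0.119, 0.005, 0.03], [0.119, 0.005, 0.06], [0.119, 0.005, 0.06]], dr=[[0, 0, 0], [0, 0, 0], [0, 0, 0], [0, 0, 0], [0, 0, 0], [0, 0, 0], [0, 0, 0]])

```text
time: 14.93
tool_pos: [0.5139, 0.3377, 0.2054]
tool_rot: [-3.13, 0.004, 1.705]
contact_force: [-0.5, -0.5, -3.4]
opening: 0.0235
grip_force: 40.0
```

Run:
```python
from cell import *; from h import *
s=observe(); print(s["tool_pos"],s["contact_force"]); go(s,[.518,.3384,.112],97.6)
d=read_camera("side"); print(pin(d,s,s["tool_pos"][2]-.1036))
```

```text
[0.51385362 0.33770204 0.20541335] [-0.51026056 -0.48054136 -3.35917158]
to [0.518, 0.3384, 0.112] travel [0.0005 0.0053 0.0934] dr [-0.7  0.2  0.1]
(array([0.5120941 , 0.33825917]), np.int64(151))
```

Request:
arm_command(fingers=[1, 1, 1], travel=[[0, 0, 0], [0, 0, 0], [0, 0, 0]], dr=[[0, 0, 0], [0, 0, 0], [0, 0, 0]])

```text
time: 15.23
tool_pos: [0.5181, 0.3388, 0.2147]
tool_rot: [3.138, -0.001, 1.703]
contact_force: [0.1, -0.0, -1.5]
opening: 0.0233
grip_force: 40.0
```

Run:
```python
from cell import *; from h import *
s=observe(); print(s["tool_pos"],s["contact_force"]); go(s,[.518,.3384,.112],97.6)
d=read_camera("side"); print(pin(d,s,s["tool_pos"][2]-.1036))
```

```text
[0.51812987 0.33882934 0.21473743] [ 0.05281516 -0.04506723 -1.51734109]
to [0.518, 0.3384, 0.112] travel [-0.0005 -0.0005  0.1027] dr [ 0.2 -0.1 -0. ]
(array([0.51745429, 0.3398472 ]), np.int64(156))
```

Request:
arm_command(fingers=[1, 1, 1, 1, 1, 1, 1, 1], travel=[[0, 0, 0.01], [0, 0, 0.025], [0, 0, 0.04], [0, 0, 0.055], [0, 0, 0.07], [0, 0, 0.085], [0, 0, 0.097], [0, 0, 0.102]], dr=[[0, 0, 0], [0, 0, 0], [0, 0, 0], [0, 0, 0], [0, 0, 0], [0, 0, 0], [0, 0, 0], [0, 0, 0]])

```text
time: 15.95
tool_pos: [0.5165, 0.3382, 0.1102]
tool_rot: [-3.14, 0.001, 1.704]
contact_force: [-12.8, -6.2, 32.1]
opening: 0.0233
grip_force: 40.0
```

Request:
arm_command(fingers=[1, 1, 1], travel=[[0, 0, 0.001], [0, 0, 0.0015], [0, 0, 0.0015]], dr=[[0, 0, 0], [0, 0, 0], [0, 0, 0]])

```text
time: 16.2
tool_pos: [0.517, 0.3385, 0.1103]
tool_rot: [3.141, 0.0, 1.704]
contact_force: [-3.4, -1.9, 4.9]
opening: 0.0233
grip_force: 40.0
```

Seated. Releasing and rising.

Request:
arm_command(fingers=[0, -0.5, -1, -1, -1, -1, -1, -1], travel=[[0, 0, 0], [0, 0, 0], [0, 0, 0], [0, 0, 0], [0, 0, 0], [0, 0, 0], [0, 0, -0.002], [0, 0, -0.01]], dr=[[0, 0, 0], [0, 0, 0], [0, 0, 0], [0, 0, 0], [0, 0, 0], [0, 0, 0], [0, 0, 0], [0, 0, 0]])

```text
time: 16.87
tool_pos: [0.5164, 0.3383, 0.1182]
tool_rot: [-3.139, 0.001, 1.704]
contact_force: [0.1, 0.1, -0.3]
opening: 0.0719
grip_force: 0.0
```

Request:
arm_command(fingers=[-1, -1, -1, -1, -1, -1], travel=[[0, 0, -0.02], [0, 0, -0.045], [0, 0, -0.07], [0, 0, -0.095], [0, 0, -0.12], [0, 0, -0.14]], dr=[[0, 0, 0], [0, 0, 0], [0, 0, 0], [0, 0, 0], [0, 0, 0], [0, 0, 0]])

```text
time: 17.37
tool_pos: [0.5174, 0.3388, 0.2623]
tool_rot: [3.139, -0.001, 1.704]
contact_force: [0.2, 0.3, 0.2]
opening: 0.0921
grip_force: 0.0
```

Run:
```python
from cell import *; from h import *
s=observe(); print(s["tool_pos"],s["opening"]); go(s,[.5345,.0865,.25],97.6)
for n in("top","side"):
    d=read_camera(n); W=cloud(d);pickle.dump(d,open(n+"2.pkl","wb"));hsv=cv2.cvtColor(d["color"],cv2.COLOR_BGR2HSV);H,S,V=[hsv[...,i].astype(int) for i in range(3)]
    on=(W[...,0]>.3)&(W[...,0]<.75)&(np.abs(W[...,1])<.45); red=((H<14)|(H>170))&(S>130)&(V>60)
    for k,m in {"st":red&on&(abs(W[...,2]-.08)<.008),"y":(H>18)&(H<36)&(S>130)&on&(abs(W[...,2]-.158)<.008),"cap":on&(abs(W[...,2]-.14)<.008),"tray":red&on&(W[...,2]>.028)&(W[...,2]<.045)&(W[...,1]<-.25)}.items():
        for b,_,c in blobs(d,m):
            p=W[b]; lo,hi=np.percentile(p,[1,99],axis=0); print(n,k,len(p),"mid",((lo+hi)/2).round(4),"ext",(hi-lo).round(3))
            if k=="tray": print(cv2.minAreaRect((p[:,:2]*1000).astype(np.float32)))
```

```text
[0.51738033 0.33882838 0.26226581] 0.09208940870431254
to [0.5345, 0.0865, 0.25] travel [-0.2524 -0.0165  0.012 ] dr [ 0.2 -0.   0. ]
top st 162 mid [ 0.5529 -0.052   0.0801] ext [0.042 0.04  0.014]
top st 165 mid [0.5435 0.017  0.0801] ext [0.042 0.04  0.01 ]
top st 164 mid [0.5339 0.0858 0.0801] ext [0.041 0.041 0.01 ]
top y 82 mid [0.5159 0.3397 0.1566] ext [0.019 0.021 0.011]
top cap 422 mid [0.5392 0.1682 0.14  ] ext [0.05  0.05  0.011]
top cap 20 mid [0.5154 0.3329 0.1402] ext [0.019 0.009 0.014]
top tray 557 mid [ 0.5015 -0.3443  0.0345] ext [0.188 0.14  0.013]
((501.6510925292969, -344.91448974609375), (122.30603790283203, 179.711181640625), 81.48346710205078)
side st 25 mid [ 0.5527 -0.0668  0.0795] ext [0.033 0.014 0.004]
side st 18 mid [ 0.5503 -0.0332  0.0753] ext [0.026 0.008 0.006]
side st 130 mid [0.5419 0.0178 0.0771] ext [0.041 0.041 0.01 ]
side st 23 mid [0.518  0.0823 0.0778] ext [0.012 0.031 0.006]
side y 143 mid [0.5165 0.3412 0.155 ] ext [0.022 0.023 0.009]
side cap 369 mid [0.5382 0.1705 0.1374] ext [0.049 0.049 0.01 ]
side cap 94 mid [0.5158 0.3471 0.1401] ext [0.023 0.011 0.016]
side tray 38 mid [ 0.4336 -0.3917  0.0326] ext [0.057 0.013 0.008]
((433.4137268066406, -392.015625), (12.043614387512207, 58.207454681396484), 75.81916809082031)
```

Request:
arm_command(fingers=[-1, -1, -1, -1, -1, -1, -1, -1], travel=[[-0.035, -0.002, 0], [-0.07, -0.005, 0], [-0.105, -0.007, 0], [-0.14, -0.009, 0], [-0.175, -0.011, 0], [-0.21, -0.013, 0], [-0.24, -0.015, 0], [-0.252, -0.0165, 0]], dr=[[0, 0, 0], [0, 0, 0], [0, 0, 0], [0, 0, 0], [0, 0, 0], [0, 0, 0], [0, 0, 0], [0, 0, 0]])

```text
time: 18.13
tool_pos: [0.534, 0.0832, 0.2587]
tool_rot: [-3.14, 0.001, 1.701]
contact_force: [0.3, 0.1, 0.5]
opening: 0.0922
grip_force: 0.0
```

Request:
arm_command(fingers=[-1, -1, -1, -1, -1, -1], travel=[[0, 0, 0], [0, 0, 0.02], [0, 0, 0.04], [0, 0, 0.06], [0, 0, 0.06], [0, 0, 0.06]], dr=[[0, 0, 0], [0, 0, 0], [0, 0, 0], [0, 0, 0], [0, 0, 0], [0, 0, 0]])

```text
time: 18.63
tool_pos: [0.5335, 0.0878, 0.1985]
tool_rot: [-3.139, -0.001, 1.705]
contact_force: [-0.3, -0.4, 1.1]
opening: 0.092
grip_force: 0.0
```

Run:
```python
from cell import *; from h import *
s=observe(); print(s["tool_pos"],s["opening"]); go(s,[.534,.0862,.048],97.6)
```

```text
[0.53347754 0.08784562 0.19854783] 0.09199124931704179
to [0.534, 0.0862, 0.048] travel [-0.0018  0.0007  0.1505] dr [-0.1 -0.   0.1]
```

Request:
arm_command(fingers=[-1, -1, -1, -1, -1, -1, -1, -1], travel=[[-0.0015, 0.0004, 0.01], [-0.0015, 0.0004, 0.03], [-0.0015, 0.0004, 0.05], [-0.0015, 0.0004, 0.07], [-0.0015, 0.0004, 0.09], [-0.0015, 0.0004, 0.11], [-0.0015, 0.0004, 0.115], [-0.0015, 0.0004, 0.115]], dr=[[0, 0, 0], [0, 0, 0], [0, 0, 0], [0, 0, 0], [0, 0, 0], [0, 0, 0], [0, 0, 0], [0, 0, 0]])

```text
time: 19.3
tool_pos: [0.5344, 0.0855, 0.0835]
tool_rot: [-3.14, -0.0, 1.704]
contact_force: [-0.9, -0.3, -0.2]
opening: 0.0918
grip_force: 0.0
```

Request:
arm_command(fingers=[-1, -1, -1, -1, -1], travel=[[0, 0, 0.01], [0, 0, 0.02], [0, 0, 0.03], [0, 0, 0.035], [0, 0, 0.035]], dr=[[0, 0, 0], [0, 0, 0], [0, 0, 0], [0, 0, 0], [0, 0, 0]])

```text
time: 19.72
tool_pos: [0.5339, 0.0852, 0.0479]
tool_rot: [-3.139, -0.0, 1.704]
contact_force: [0.4, -0.0, 0.5]
opening: 0.0917
grip_force: 0.0
```

Request:
arm_command(fingers=[1, 1, 1, 1, 1, 1, 1, 1], travel=[[0, 0, 0], [0, 0, 0], [0, 0, 0], [0, 0, 0], [0, 0, 0], [0, 0, 0], [0, 0, 0], [0, 0, 0]], dr=[[0, 0, 0], [0, 0, 0], [0, 0, 0], [0, 0, 0], [0, 0, 0], [0, 0, 0], [0, 0, 0], [0, 0, 0]])

```text
time: 20.38
tool_pos: [0.5347, 0.0852, 0.0493]
tool_rot: [-3.142, 0.0, 1.704]
contact_force: [-1.3, -0.9, 0.2]
opening: 0.0431
grip_force: 0.3
```

Request:
arm_command(fingers=[1, 1, 1, 1, 1, 1, 1, 1], travel=[[0, 0, 0], [0, 0, 0], [0, 0, 0], [0, 0, -0.005], [0, 0, -0.015], [0, 0, -0.03], [0, 0, -0.05], [0, 0, -0.07]], dr=[[0, 0, 0], [0, 0, 0], [0, 0, 0], [0, 0, 0], [0, 0, 0], [0, 0, 0], [0, 0, 0], [0, 0, 0]])

```text
time: 21.05
tool_pos: [0.5345, 0.0853, 0.1204]
tool_rot: [-3.141, -0.0, 1.704]
contact_force: [0.4, 0.3, -1.0]
opening: 0.0424
grip_force: 40.0
```

Request:
arm_command(fingers=[1, 1, 1, 1, 1, 1], travel=[[0, 0, -0.025], [0, 0, -0.05], [0, 0, -0.075], [0, 0, -0.1], [0, 0, -0.11], [0, 0, -0.11]], dr=[[0, 0, 0], [0, 0, 0], [0, 0, 0], [0, 0, 0], [0, 0, 0], [0, 0, 0]])

```text
time: 21.55
tool_pos: [0.536, 0.0854, 0.2322]
tool_rot: [3.136, 0.001, 1.704]
contact_force: [0.8, -0.4, -1.2]
opening: 0.0423
grip_force: 40.0
```

Run:
```python
from cell import *; from h import *
s=observe(); print(s["tool_pos"],s["opening"],s["contact_force"]); go(s,[.50,-.13,.23],97.6);go(s,[.457,-.339,.23],97.6)
```

```text
[0.53596046 0.0853525  0.23221248] 0.042319151418118775 [ 0.76513815 -0.44879773 -1.23402873]
to [0.5, -0.13, 0.23] travel [-0.2087 -0.0642  0.002 ] dr [0.3 0.  0. ]
to [0.457, -0.339, 0.23] travel [-0.4101 -0.1345  0.0017] dr [0.3 0.  0. ]
```

Request:
arm_command(fingers=[1, 1, 1, 1, 1, 1, 1, 1], travel=[[-0.025, -0.008, 0], [-0.055, -0.018, 0], [-0.09, -0.029, 0], [-0.125, -0.041, 0], [-0.16, -0.052, 0], [-0.195, -0.064, 0], [-0.23, -0.075, 0], [-0.265, -0.087, 0]], dr=[[0, 0, 0], [0, 0, 0], [0, 0, 0], [0, 0, 0], [0, 0, 0], [0, 0, 0], [0, 0, 0], [0, 0, 0]])

```text
time: 22.22
tool_pos: [0.4823, -0.1902, 0.2275]
tool_rot: [-3.139, -0.002, 1.704]
contact_force: [1.2, 0.5, -1.1]
opening: 0.0428
grip_force: 40.0
```

Request:
arm_command(fingers=[1, 1, 1, 1, 1, 1, 1, 1], travel=[[-0.035, -0.012, 0], [-0.07, -0.023, 0], [-0.105, -0.034, 0], [-0.13, -0.043, 0], [-0.145, -0.047, 0], [-0.145, -0.047, 0], [-0.145, -0.047, 0.03], [-0.145, -0.047, 0.03]], dr=[[0, 0, 0], [0, 0, 0], [0, 0, 0], [0, 0, 0], [0, 0, 0], [0, 0, 0], [0, 0, 0], [0, 0, 0]])

```text
time: 22.88
tool_pos: [0.4545, -0.336, 0.1942]
tool_rot: [-3.136, -0.008, 1.704]
contact_force: [-0.6, 1.0, -2.7]
opening: 0.0423
grip_force: 40.0
```

Run:
```python
from cell import *; from h import *
s=observe(); print(s["tool_pos"],s["opening"],s["contact_force"]); go(s,[.457,-.339,.05],97.6)
d=read_camera("side"); cv2.imwrite("pics/s3.png",cv2.resize(d["color"][40:240,240:440],None,fx=3,fy=3,interpolation=cv2.INTER_CUBIC))
```

```text
[ 0.45450582 -0.33599958  0.1941579 ] 0.042269223022723804 [-0.59123185  0.9793034  -2.70640547]
to [0.457, -0.339, 0.05] travel [-0.0044  0.0029  0.1441] dr [-0.3 -0.4  0. ]
```

View pics/s3.png

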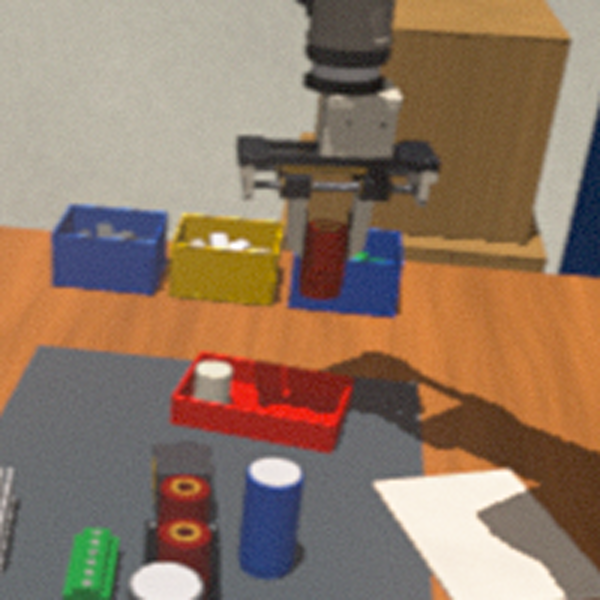

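The crop shows the standoff held upright above the tray's empty end. The reject, at about (213,382) in the crop, is untouched.

Request:
arm_command(fingers=[1, 1, 1, 1, 1, 1, 1, 1], travel=[[-0.002, 0.001, 0.01], [-0.002, 0.001, 0.03], [-0.002, 0.001, 0.05], [-0.002, 0.001, 0.07], [-0.002, 0.001, 0.09], [-0.002, 0.001, 0.11], [-0.002, 0.001, 0.12], [-0.002, 0.001, 0.12]], dr=[[0, 0, 0], [0, 0, 0], [0, 0, 0], [0, 0, 0], [0, 0, 0], [0, 0, 0], [0, 0, 0], [0, 0, 0]])

```text
time: 23.6
tool_pos: [0.457, -0.3394, 0.0774]
tool_rot: [-3.139, -0.003, 1.705]
contact_force: [-0.1, 0.6, -2.0]
opening: 0.0429
grip_force: 40.0
```

Request:
arm_command(fingers=[1, 1, 1], travel=[[0, 0, 0.005], [0, 0, 0.01], [0, 0, 0.01]], dr=[[0, 0, 0], [0, 0, 0], [0, 0, 0]])

```text
time: 23.85
tool_pos: [0.4577, -0.3408, 0.0694]
tool_rot: [3.141, 0.001, 1.704]
contact_force: [-0.4, -0.2, -1.2]
opening: 0.0424
grip_force: 40.0
```

Request:
arm_command(fingers=[1, 1, 1, 1, 1, 1, 1], travel=[[0, 0, 0.006], [0, 0, 0.012], [0, 0, 0.017], [0, 0, 0.021], [0, 0, 0.024], [0, 0, 0.0245], [0, 0, 0.0245]], dr=[[0, 0, 0], [0, 0, 0], [0, 0, 0], [0, 0, 0], [0, 0, 0], [0, 0, 0], [0, 0, 0]])

```text
time: 24.43
tool_pos: [0.4575, -0.3407, 0.0445]
tool_rot: [-3.141, -0.0, 1.704]
contact_force: [0.1, 0.1, -1.3]
opening: 0.0429
grip_force: 40.0
```

Request:
arm_command(fingers=[1, 1, 1], travel=[[0, 0, 0.0007], [0, 0, 0.0007], [0, 0, 0.0007]], dr=[[0, 0, 0], [0, 0, 0], [0, 0, 0]])

```text
time: 24.68
tool_pos: [0.4576, -0.3409, 0.0443]
tool_rot: [3.141, 0.001, 1.704]
contact_force: [0.5, -0.4, -0.7]
opening: 0.0424
grip_force: 40.0
```

Contact is just starting. One more millimetre, then release.

Request:
arm_command(fingers=[1, 1, 1], travel=[[0, 0, 0.0005], [0, 0, 0.001], [0, 0, 0.001]], dr=[[0, 0, 0], [0, 0, 0], [0, 0, 0]])

```text
time: 24.93
tool_pos: [0.4576, -0.3409, 0.0442]
tool_rot: [3.141, 0.001, 1.704]
contact_force: [-3.1, 2.1, 8.5]
opening: 0.0426
grip_force: 40.0
```

Request:
arm_command(fingers=[0, -0.3, -0.6, -0.6, -0.6, -0.6, -0.6, -0.6], travel=[[0, 0, 0], [0, 0, 0], [0, 0, 0], [0, 0, 0], [0, 0, 0], [0, 0, 0], [0, 0, 0], [0, 0, -0.003]], dr=[[0, 0, 0], [0, 0, 0], [0, 0, 0], [0, 0, 0], [0, 0, 0], [0, 0, 0], [0, 0, 0], [0, 0, 0]])

```text
time: 25.6
tool_pos: [0.4572, -0.3404, 0.0455]
tool_rot: [-3.141, -0.001, 1.704]
contact_force: [-0.1, 0.1, 0.1]
opening: 0.0735
grip_force: 0.0
```

Request:
arm_command(fingers=[-0.6, -0.6, -0.6, -0.6, -0.6, -0.6, -0.6, -0.6], travel=[[0, 0, -0.01], [0, 0, -0.025], [0, 0, -0.05], [0, 0, -0.08], [0, 0, -0.11], [0, 0, -0.14], [0, 0, -0.15], [0, 0, -0.15]], dr=[[0, 0, 0], [0, 0, 0], [0, 0, 0], [0, 0, 0], [0, 0, 0], [0, 0, 0], [0, 0, 0], [0, 0, 0]])

```text
time: 26.27
tool_pos: [0.4587, -0.3418, 0.1999]
tool_rot: [3.137, 0.006, 1.704]
contact_force: [-0.2, 0.4, -0.8]
opening: 0.0737
grip_force: 0.0
```

Run:
```python
from cell import *; from h import *
s=observe(); print(s["tool_pos"],s["opening"],s["contact_force"])
d=read_camera("side"); cv2.imwrite("pics/s4.png",d["color"]); W=cloud(d)
hsv=cv2.cvtColor(d["color"],cv2.COLOR_BGR2HSV);H,S,V=[hsv[...,i].astype(int) for i in range(3)]
m=((H<14)|(H>170))&(S>130)&(V>50)&(np.hypot(W[...,0]-.4575,W[...,1]+.34)<.035)&(W[...,2]>.045)
p=W[m];lo,hi=np.percentile(p,[1,99],axis=0);print(len(p),lo.round(4),hi.round(4))
for a in(.045,.055,.065):
    q=p[(p[:,2]>a)&(p[:,2]<a+.01)];print(a,q.mean(0).round(4))
```

```text
[ 0.4586757  -0.34177401  0.19991583] 0.07372294564643803 [-0.17737702  0.41900948 -0.81107161]
155 [ 0.435  -0.3567  0.0452] [ 0.4775 -0.3146  0.0767]
0.045 [ 0.4571 -0.324   0.0504]
0.055 [ 0.4559 -0.3234  0.0602]
0.065 [ 0.4562 -0.3316  0.0715]
```

View pics/s4.png

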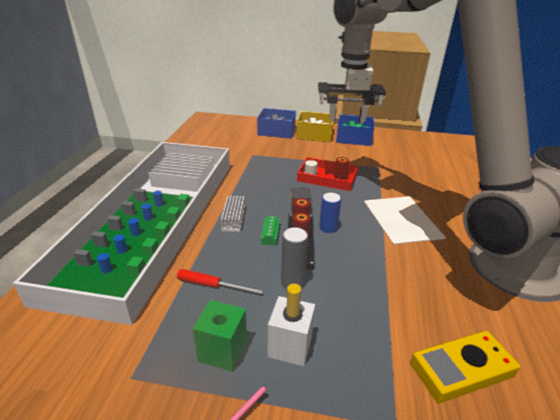

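The blind standoff stands upright in the tray at about (342,168), and the probe hangs in its holder at (293,300). However, the pink look-alike is now lying at about (250,403). I'll check when that happened and whether it is moving.

Run:
```python
from cell import *; from h import *
def pk(d,n):
    W=cloud(d);hsv=cv2.cvtColor(d["color"],cv2.COLOR_BGR2HSV);H,S,V=[hsv[...,i].astype(int) for i in range(3)]
    m=(H>150)&(H<178)&(S>50)&(S<200)&(V>120)&(W[...,1]>.35)&(W[...,1]<.8)
    p=W[m]; print(n,len(p),np.median(p,0).round(4) if len(p) else"",(p.min(0).round(3),p.max(0).round(3)) if len(p) else "")
for n in("top","side","side1","side2","top2"): pk(pickle.load(open(n+".pkl","rb")),n)
d=read_camera("top");pk(d,"now1");cv2.imwrite("pics/t5.png",d["color"]);pk(read_camera("top"),"now2")
```

```text
top 143 [0.5345 0.4281 0.149 ] (array([ 0.516,  0.414, -0.003]), array([0.55 , 0.495, 0.157]))
side 770 [0.5324 0.4365 0.1096] (array([ 0.515,  0.354, -0.002]), array([0.566, 0.448, 0.153]))
side1 285 [0.5629 0.4765 0.0267] (array([ 0.542,  0.429, -0.002]), array([0.585, 0.508, 0.033]))
side2 287 [0.5629 0.4765 0.0267] (array([ 0.542,  0.43 , -0.001]), array([0.587, 0.508, 0.032]))
top2 0  
now1 320 [0.5991 0.5317 0.0256] (array([ 0.544,  0.449, -0.001]), array([0.631, 0.582, 0.04 ]))
now2 319 [0.5976 0.5312 0.0258] (array([ 0.544,  0.448, -0.002]), array([0.632, 0.582, 0.04 ]))
```

View pics/t5.png

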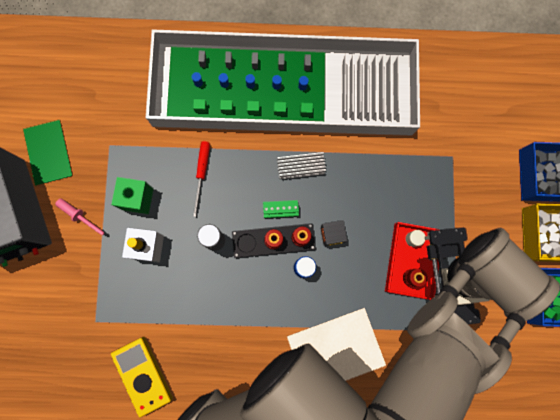

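The top view shows the pink look-alike lying still on the bench at (80,217). It fell during my first grasp, isn't a listed bystander and is stable, so I'm leaving it. The blind standoff is in the tray at (419,278), and the good standoffs are in place at (273,238) and (302,236).

```bash
python3 -c "
from cell import *
print(hand_in())"
```

```text
the job is handed in; nothing more can be done
None
```

I probed all three bores left to right (nest 1 is the blind one), hung the probe back in its holder, stood the blind standoff in the tray and handed in with no verdict shown; but the pink look-alike was knocked over during my first probe grasp, and I left it lying on the bench.

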